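# Park the paste scraper in its slanted holder

## Robot

A 7-joint arm with a two-finger parallel gripper is mounted at the origin on the work surface. World frame = base frame: x ahead of the robot, y to its left, z up, the work surface at z = 0. Lengths are in m, angles in rad, forces in N, time in s.
With the tool pointing down it reaches from about 0.425 to 1.025 m from the base axis. Payload 9.4 kg.
Tool frame: the origin (TCP) lies midway between the tips of the shut fingers; the grasp point (between the pads) lies manip.grip_point_offset behind it (manip.grip_point_offset is the distance from the TCP to the grasp point, in m); z points along the fingers, y is the line along which they close (so a half turn about z gives the same grasp; the last joint's range is limited). The gripper opens to 93 mm and grips with 3 to 60 N. Pads are 15 mm wide; open, the fingers measure 128 mm over their backs; the gripper's body (75 mm by 188 mm) begins 65 mm behind the grasp point.
Start: joints at [-1.314, 0.599, -0.003, 1.599, 0.002, 0.943, -0.08], TCP at [0.238, 0.685, 0.195] pointing down, gripper open.
Joint ranges: [-2.57, 2.57], [-0.35, 1.97], [-1.29, 1.29], [0.11, 2.56], [-1.05, 4.19], [0.11, 1.86], [-2.63, 2.63]. Speed limits (rad/s): [2.22, 2.22, 3.01, 3.01, 3.14, 3.14, 3.14].

## Interface

Orientations are given as a rotation vector (axis times angle).
In Python, from station import manip, vision gives the robot as it stands. The module is installed in compiled form; this text tells all that it offers.
- The arm moves only by the tool jog_arm, never from a script. Its argument "series" is a list of rows, each a list of 6 numbers: the shift along the world's x, y, z each as a share of 0.1 m, from -1 to 1, then the turn, a rotation vector about the world's x, y, z each as a share of pi/2 rad, from -1 to 1. In form: [[x, y, z, ax, ay, az], ...]. A call has exactly 5 rows; each row is the pose to reach, as a shift and turn from the pose commanded when the call began; what a row does not reach only later rows make up. A row lasts 1/10 s, in which the tool goes at most 50 mm and 8.59 degrees, less where a joint would pass 70% of its speed; a pose out of reach is approached as far as the arm can. A call with a number of a shift or a turn outside -1 to 1 is refused whole. A call with a gripper value outside its range is refused whole. "gripper" is the finger opening in mm, from 0 to 93, set as the call begins (left out, the last holds). The fingers move at their own pace and stop on an object; "newtons" is the grip in N (left out, the last holds). Time passes only in rows, so rows that repeat a pose let the fingers close, or fill a call up. It gives the time, the measured TCP pose, the force, the opening and the grip force at its end, in the units of the state.
- manip.read_state(): the state, without advancing time (a new reading comes with each control period).
- vision.grab_frame(name): name is "scene" or "top" or "wrist"; returns a dict with "pixels" (400x640x3 uint8, blue, green, red), "range_z" (400x640 float32, m along the optical axis (not along the pixel's ray), 0 where there is no reading), "intrinsics" (3x3 intrinsics, pixels), "k1" (the pictures are not rectified: a ray, as slopes to the right and down, at radius r is drawn at 1 + k1 r^2 times it, then the intrinsics apply), "world_from_camera" (4x4, takes a point from camera to world coordinates). Camera axes: x right, y down, z forward; pixel columns grow to the right and rows downward; lengths in m; the calibration is good to about 2 mm. A picture is of the moment at which its call begins.
- manip.finish_job(): hands the job in; it is judged then, once.
The state is a dict: "time": time; "joint_pos": joint angles; "qd": joint speeds; "joint_efforts": joint torques, N m; "ee_pos": TCP position; "orientation": TCP orientation; "ft_force": force on the tool from outside, world axes, zero at the start; "wrist_torque": the same for the moment, N m; "width": finger opening in m; "finger_force": force on a finger pad.
Only numpy, scipy, OpenCV 4.12 (cv2) and the standard library are available. Lean on these libraries where they do the work, as an engineer would, in place of code of your own. Each camera call takes 0.05 s, during which the arm holds its last target. There are 200 camera calls.

## Task

Pick up the red-handled steel scraper from the repair mat and slide its blade into the yellow-edged slot of the slanted holder until it is fully home, with the black collar of the handle resting against the holder's face, then let go. The slot block is set at a different height on the slant each time, so find the slot by eye or by feel, press gently and never ram it; leave the circuit board, the jar and the solder spool where they are.

Things in the scene. Friction and masses are not known exactly. Their poses are not given: they have to be found in the camera images.
- scraper: Solder-paste scraper, 162 mm long, starting flat on the blue mat (mat top 3 mm above the table), blade roughly towards the robot. Origin at the shoulder where blade meets handle, centred in width and thickness; x along the blade to its free edge, y across the width, z across the thickness. Steel blade x = 0 to 70 mm, 56 mm wide, 3 mm thick; either face may be upward.
- scraper_grip (a point): Middle of the scraper's red handle, on its centre line, 40 mm behind the shoulder. The handle runs from 12 to 92 mm behind the shoulder, 26 mm wide, 22 mm thick. Between it and the blade is a black collar, 12 mm long, 40 mm wide, 22 mm thick, whose front is the stop at the shoulder. Mass about 0.16 kg.
- scraper_tip (a point): Middle of the blade's free edge: on the scraper's centre line, 70 mm ahead of the shoulder.
- cradle: Slanted top of the holder, fixed to it. Origin: middle of the entry face, 87 mm above the table. x is the direction of insertion (roughly towards the robot, 0.6 rad below level), z up the slanted face, y across it along the slot. Two aluminium cheeks, 82 mm tall (z), outer faces 89 mm apart, from x = 4 to 70 mm, hold the grey slot block.
- slot_block_mid (a point): Fixed point at the cradle's origin: mid-height of the slot block's travel. The block (76 mm wide, 54 mm tall, 70 mm deep, solid face in the plane x = 0 of the cradle) is clamped anywhere from 12 mm below to 12 mm above it along the cradle's z; how far is NOT reported. A blade put at a wrong z stops against the face at x = 0.
- slot_across (a point): Fixed point at the cradle's origin: the slot is centred across the face here (y = 0 of the cradle), 62 mm long (y) and 5 mm high (z), right through the block, with a yellow funnel mouth 8 mm high that narrows to 5 mm within the first 4 mm of depth.
- holder: Fixed stand below the cradle: origin on the underside of its dark steel base plate (170 x 112 x 8 mm, from 120 mm behind to 50 mm ahead), straight below the cradle's origin; x points out of the mouth side, away from the robot. The whole holder is about 125 mm tall.
- board: Bystander: loose green circuit board lying on the mat, 110 x 80 mm, 16 mm tall with parts; origin at the centre of its underside.
- flux: Bystander: loose amber jar, 48 mm diameter, 55 mm tall; origin at the centre of its underside.
- spool: Bystander: loose solder spool lying flat, 60 mm diameter, 40 mm tall; origin at the centre of its underside.
Mind the look-alikes: they are no part of the job. What is shaped like the scraper but brown is not meant.

How it is judged:
By the outcome, as a careful person would: the job done as asked, in the order asked, and still so for the second after the job is handed in, with the robot touching nothing.
It also fails if it takes over 64 s, if anything falls off the work surface, if the arm or the gripper's body presses on something with over 40 N, if the wrist force passes 120 N, or if a joint passes its speed limit or range.

## Working session

There is one attempt and no reset: what is moved stays moved. The work goes in short steps, Python scripts to look and compute and a tool call to move; the robot and the scene stay as the last step left them, time stands still between calls to the robot, and variables do not carry over. Pictures are saved under pics/ and viewed, at most 10 in all, crops included, and the job is handed in when it is done.

Besides the shell and the picture viewer there is one more tool, called after "Emit:" as name([rows], argument=value, ...), one row to a line, values as JSON. jog_arm: Moves the arm, as the interface text tells. Shift numbers are shares of 0.1 m and turn numbers shares of pi/2 rad, none past 1 either way. Its arguments: {"type":"object","properties":{"series":{"type":"array","items":{"type":"array","items":{"type":"number","minimum":-1,"maximum":1}}},"gripper":{"type":"number"},"newtons":{"type":"number"}},"required":["series"]}

```bash
mkdir -p pics
cat > h.py <<'E'
import numpy as np, cv2
from station import manip, vision
from scipy.spatial.transform import Rotation as R
def grab(n, save=None):
    f=vision.grab_frame(n)
    np.savez(f'{n}.npz',**{k:np.asarray(v) for k,v in f.items()})
    if save: cv2.imwrite(f'pics/{save}.png',f['pixels'])
    return f
def load(n): return dict(np.load(f'{n}.npz'))
def ray(f,u,v):
    K=f['intrinsics']; k1=float(f['k1'])
    xd=np.array([(u-K[0,2])/K[0,0],(v-K[1,2])/K[1,1]]); x=xd.copy()
    for _ in range(30): x=xd/(1+k1*(x@x))
    return np.array([x[0],x[1],1.])
def pt(f,u,v,w=1):
    z=f['range_z'][max(v-w,0):v+w+1,max(u-w,0):u+w+1]; z=z[z>0]
    if len(z)==0: return None
    p=ray(f,u,v)*np.median(z); T=f['world_from_camera']
    return T[:3,:3]@p+T[:3,3]
def proj(f,P):
    T=f['world_from_camera']; p=T[:3,:3].T@(np.asarray(P)-T[:3,3]); s=p[:2]/p[2]
    s=s*(1+float(f['k1'])*(s@s)); K=f['intrinsics']
    return np.array([K[0,0]*s[0]+K[0,2],K[1,1]*s[1]+K[1,2]])
def cloud(f):
    v,u=np.mgrid[0:400,0:640]; K=f['intrinsics']; k1=float(f['k1'])
    xd=np.stack([(u-K[0,2])/K[0,0],(v-K[1,2])/K[1,1]],-1); x=xd.copy()
    for _ in range(30): x=xd/(1+k1*(x**2).sum(-1,keepdims=True))
    p=np.concatenate([x,np.ones((400,640,1))],-1)*f['range_z'][...,None]
    T=f['world_from_camera']; return p@T[:3,:3].T+T[:3,3]
E
python3 - <<'E'
from h import *
s=manip.read_state(); print(s, manip.grip_point_offset)
a=[grab(n) for n in('scene','top')]
for n,f in zip(('scene','top'),a):
    print(n,f['intrinsics'].tolist(),f['k1'],np.round(f['world_from_camera'],3).tolist())
cv2.imwrite('pics/scene0.png',a[0]['pixels']);cv2.imwrite('pics/top0.png',a[1]['pixels'])
E
```

```text
{'time': 0.0, 'joint_pos': array([-1.31373092,  0.60015598, -0.00252812,  1.60009618,  0.00179532,
        0.94287725, -0.07980233]), 'qd': array([-0.00185653, -0.00041706,  0.00013763, -0.00102921,  0.00070513,
        0.00193467,  0.00185546]), 'joint_efforts': array([-6.43880994e-04, -7.65082526e+01,  1.49711676e+00, -2.52351272e+01,
       -5.24605648e-02,  1.70189794e-02,  1.53067972e-04]), 'ee_pos': array([0.2373743 , 0.68450736, 0.19374994]), 'orientation': array([-5.21765587e-01, -3.09784888e+00,  2.40442120e-03]), 'ft_force': array([ 0.61009261,  0.38915268, -0.05295262]), 'wrist_torque': array([-0.00202051, -0.02911966, -0.02304524]), 'finger_force': 0.0, 'width': 0.09292401291712295} 0.0188
scene [[473.2324246342318, 0.0, 321.06876137515496], [0.0, 473.2324246342318, 203.90394060108957], [0.0, 0.0, 1.0]] -0.09182862445014352 [[-0.83, 0.377, -0.411, 1.029], [0.558, 0.54, -0.631, 0.706], [-0.016, -0.752, -0.659, 0.832], [0.0, 0.0, 0.0, 1.0]]
top [[478.03440254681135, 0.0, 316.7041992579541], [0.0, 478.03440254681135, 201.2975562144967], [0.0, 0.0, 1.0]] 0.04290648278650966 [[0.001, -0.997, 0.082, 0.504], [-1.0, -0.001, 0.001, 0.038], [-0.001, -0.082, -0.997, 1.097], [0.0, 0.0, 0.0, 1.0]]
```

View pics/top0.png

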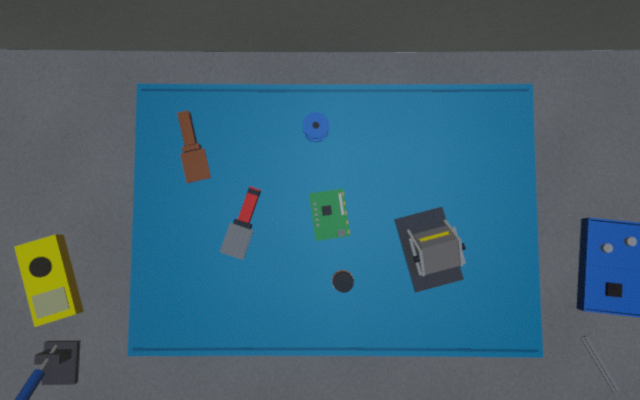

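View pics/scene0.png

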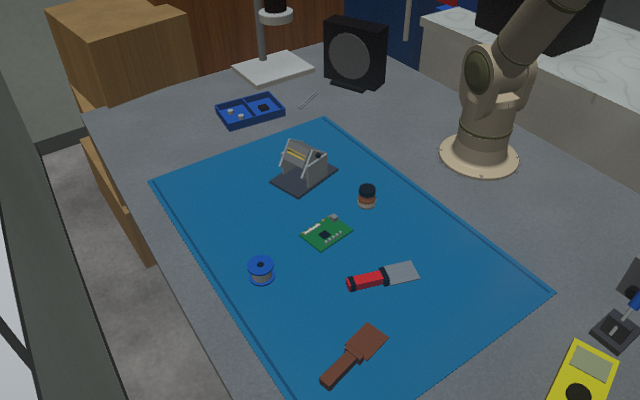

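The top view shows a red-handled steel scraper at about (243,222), and a brown look-alike at (193,150). The board is at (329,215), the jar at (343,281), the spool at (316,126) and the holder at (432,250) with its yellow slot at (434,237). In the scene view, the scraper is at (383,276), the brown one at (354,356) and the holder at (303,167). The red-handled one with the grey blade fits the description. I'll confirm it in an enlarged crop and measure.

Run:
```python
from h import *
t=load('top');s=load('scene')
def c(f,u,v,w,h,k): return cv2.resize(f['pixels'][v:v+h,u:u+w],(w*k,h*k),interpolation=cv2.INTER_CUBIC)
A=np.vstack([np.hstack([c(t,205,175,80,100,4)[:, :320],c(t,385,190,100,100,4)]),np.zeros((0,720,3),np.uint8)])
B=cv2.resize(s['pixels'][125:205,255:355],(400,320)) ; 
cv2.imwrite('pics/c1.png',A)
for n,f in(('top',t),('scene',s)):
    hsv=cv2.cvtColor(f['pixels'],cv2.COLOR_BGR2HSV);P=cloud(f)
    m=((hsv[...,0]<5)|(hsv[...,0]>175))&(hsv[...,1]>200)&(hsv[...,2]>100)
    N,l,st,ce=cv2.connectedComponentsWithStats(m.astype(np.uint8))
    for i in range(1,N):
        if st[i,4]>50: print(n,'red',st[i],np.median(P[l==i],0).round(4))
    m=(hsv[...,0]>22)&(hsv[...,0]<32)&(hsv[...,1]>150)&(hsv[...,2]>60)
    N,l,st,ce=cv2.connectedComponentsWithStats(m.astype(np.uint8))
    for i in range(1,N):
        if 15<st[i,4]: 
            q=P[l==i];print(n,'yel',st[i],np.median(q,0).round(4))
t_pts={'blade':(235,240),'bl2':(230,246),'collar':(242,223),'red':(249,206),'butt':(254,191),'mat':(280,240),'mat2':(200,220),'board':(318,230)}
for k,(u,v) in t_pts.items(): print(k,pt(t,u,v).round(4))
```

```text
top yel [420 231  29  11  93] [ 0.514  -0.207   0.0933]
top yel [  15  235   67   92 2780] [0.4316 0.622  0.0341]
scene yel [288 151  15   9  19] [ 0.5154 -0.2076  0.0945]
scene yel [ 545  338   75   62 1707] [0.4096 0.6135 0.0352]
blade [0.505  0.2225 0.0155]
bl2 [0.4916 0.2335 0.0158]
collar [0.543  0.2059 0.0247]
red [0.5811 0.1907 0.025 ]
butt [0.615  0.1798 0.0258]
mat [0.5051 0.1221 0.0038]
mat2 [0.5506 0.3054 0.0019]
board [0.5279 0.0356 0.0075]
```

View pics/c1.png

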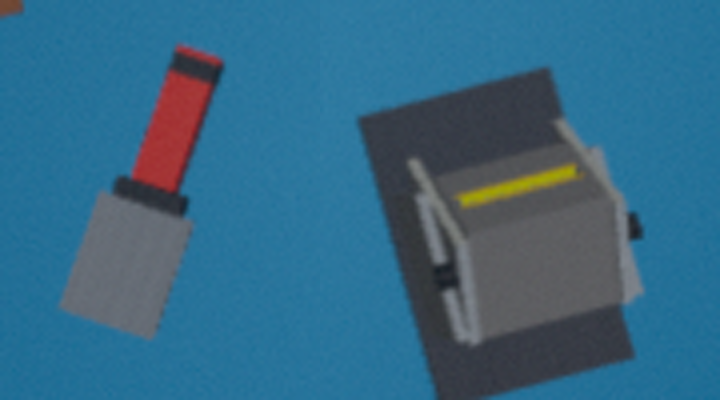

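The crop (left half maps to u=205+x/4, v=175+y/4) confirms the red handle, black collar and grey steel blade. The blade's free corners are at crop (60,305) and (155,338), the butt is at (200,55), and the collar/blade edge is at (110..190, 192..225). On the right, the yellow slot runs from (460,200) to (577,172).

Run:
```python
from h import *
t=load('top');s=load('scene')
def onz(f,u,v,z):
    T=f['world_from_camera'];d=T[:3,:3]@ray(f,u,v);o=T[:3,3];return o+d*(z-o[2])/d[2]
cc=lambda x,y:(205+x/4-.375,175+y/4-.375)
tipc=(onz(t,*cc(60,305),.0155)+onz(t,*cc(155,338),.0155))/2
sh=(onz(t,*cc(101,190),.0155)+onz(t,*cc(192,225),.0155))/2
butt=onz(t,*cc(200,57),.025)
print('tip',tipc,'sh',sh,'butt',butt,np.linalg.norm((tipc-sh)[:2]),np.linalg.norm((tipc-butt)[:2]))
for n,f in(('top',t),('scene',s)):
    P=cloud(f);hsv=cv2.cvtColor(f['pixels'],cv2.COLOR_BGR2HSV)
    m=((hsv[...,0]<5)|(hsv[...,0]>175))&(hsv[...,1]>180)&(hsv[...,2]>100)&(np.abs(P[...,0]-.575)<.06)&(np.abs(P[...,1]-.195)<.05)&(P[...,2]>.02)
    q=P[m]; r=cv2.minAreaRect(q[:,:2].astype(np.float32)*1000); print(n,'red',m.sum(),q.mean(0),r)
    m=(np.hypot(P[...,0]-.51,P[...,1]-.22)<.09)&(P[...,2]>.0095)&(P[...,2]<.0195)&(hsv[...,1]<60)
    q=P[(np.hypot(P[...,0]-.51,P[...,1]-.22)<.07)&(P[...,2]>.01)&(P[...,2]<.0195)&(hsv[...,1]<60)]
    if len(q)>50: print(n,'blade',len(q),q.mean(0),cv2.minAreaRect(q[:,:2].astype(np.float32)*1000))
    # slot / face
    my=(hsv[...,0]>20)&(hsv[...,0]<34)&(hsv[...,1]>120)&(np.hypot(P[...,0]-.515,P[...,1]+.207)<.06)
    y=P[my]; d=np.linalg.svd(y-y.mean(0))[2][0]; print(n,'slot',my.sum(),y.mean(0),d, np.degrees(np.arctan2(-d[0],d[1])))
    # face plane: normal prior
    for yaw in [np.arctan(-d[0]/d[1])]:
        X=np.array([np.cos(yaw),np.sin(yaw),0]);nn=X*np.cos(.6)+np.array([0,0,np.sin(.6)])
        Y=np.array([-np.sin(yaw),np.cos(yaw),0])
        c=y.mean(0); D=P-c
        m=(np.abs(D@nn)<.006)&(np.abs(D@Y)<.034)&(np.abs(D@np.cross(Y,nn))<.035)&~my&(P[...,2]>.05)
        q=P[m]; u=np.linalg.svd(q-q.mean(0))[2][2]; u*=np.sign(u[2])
        print(n,'face',m.sum(),q.mean(0),u,'el',np.arcsin(u[2]),'yaw',np.degrees(np.arctan2(u[1],u[0])),'resid slot',(c-q.mean(0))@u)
    b=(np.hypot(P[...,0]-.48,P[...,1]+.21)<.12)&(P[...,2]>.005)&(P[...,2]<.014)&(hsv[...,2]<75)&(hsv[...,1]<110)
    q=P[b]; print(n,'base',b.sum(),cv2.minAreaRect(q[:,:2].astype(np.float32)*1000))
```

```text
tip [0.47145103 0.22981806 0.0155    ] sh [0.53539599 0.20895334 0.0155    ] butt [0.61986792 0.17857716 0.025     ] 0.06726287595097764 0.15701338942433776
top red 7 [0.57062668 0.19042733 0.02385886] ((573.2509155273438, 191.6720428466797), (19.083393096923828, 47.269287109375), 63.10969924926758)
top blade 705 [0.50358353 0.21978207 0.01538546] ((506.3416442871094, 219.25140380859375), (54.576942443847656, 73.51292419433594), 71.55387115478516)
top slot 113 [ 0.51386897 -0.20640619  0.09432418] [-0.25817242  0.96600312  0.01360027] 14.963063833626936
top face 493 [ 0.50975659 -0.20738762  0.10151696] [0.77880206 0.19996031 0.59454455] el 0.6366990996953874 yaw 14.399856667756582 resid slot -0.0008774500681458598
top base 1380 ((485.993408203125, -213.57981872558594), (165.60910034179688, 109.91244506835938), 15.199095726013184)
scene red 251 [0.58169649 0.19522749 0.02603288] ((587.1571655273438, 193.5279998779297), (24.96405792236328, 79.37186431884766), 71.39508819580078)
scene blade 563 [0.50285256 0.22169656 0.01626901] ((502.5694274902344, 219.62481689453125), (59.366973876953125, 68.88514709472656), 70.23399353027344)
scene slot 41 [ 0.51133947 -0.21232832  0.09362469] [ 0.02918391 -0.98686926 -0.15886269] -178.30613046334955
scene face 218 [ 0.50874086 -0.20212005  0.09903793] [0.80768981 0.0966358  0.5816345 ] el 0.6207365984783317 yaw 6.822704175715526 resid slot -0.0020361406749328866
scene base 351 ((488.2141418457031, -210.6364288330078), (168.79421997070312, 111.7335205078125), 14.680292129516602)
```

Scraper: axis yaw is −18.9° (blade towards the robot), and the grip point is about (0.576, 0.195). Sizes and heights match the text: blade top 15.5 mm, handle top 25 mm. The holder yaw is about 14.8°. The tool's finger line is already square to the handle, so I'm moving above it.

Emit:
jog_arm([
  [0.14,-0.2,-0.02,0,0,0],
  [0.28,-0.4,-0.04,0,0,0],
  [0.42,-0.6,-0.06,0,0,0],
  [0.56,-0.8,-0.08,0,0,0],
  [0.68,-0.98,-0.1,0,0,0],
], gripper=65, newtons=40)

```text
time: 0.6
ee_pos: [0.3063, 0.5856, 0.1842]
orientation: [0.522, 3.098, -0.001]
ft_force: [0.2, -1.1, -0.6]
width: 0.0656
finger_force: 0.0
```

Emit:
jog_arm([
  [0.14,-0.2,-0.02,0,0,0],
  [0.28,-0.4,-0.04,0,0,0],
  [0.42,-0.6,-0.06,0,0,0],
  [0.56,-0.8,-0.08,0,0,0],
  [0.68,-0.98,-0.1,0,0,0],
])

```text
time: 1.1
ee_pos: [0.3743, 0.4876, 0.1743]
orientation: [0.523, 3.098, -0.001]
ft_force: [0.3, -0.3, 0.4]
width: 0.065
finger_force: 0.0
```

Emit:
jog_arm([
  [0.14,-0.2,-0.02,0,0,0],
  [0.28,-0.4,-0.04,0,0,0],
  [0.42,-0.6,-0.06,0,0,0],
  [0.56,-0.8,-0.08,0,0,0],
  [0.68,-0.98,-0.1,0,0,0],
])

```text
time: 1.6
ee_pos: [0.4423, 0.3896, 0.1644]
orientation: [0.523, 3.098, -0.0]
ft_force: [0.3, -0.1, -0.1]
width: 0.0653
finger_force: 0.0
```

Emit:
jog_arm([
  [0.14,-0.2,-0.02,0,0,0],
  [0.28,-0.4,-0.04,0,0,0],
  [0.42,-0.6,-0.06,0,0,0],
  [0.56,-0.8,-0.08,0,0,0],
  [0.68,-0.98,-0.1,0,0,0],
])

```text
time: 2.1
ee_pos: [0.5102, 0.2916, 0.1544]
orientation: [-0.522, -3.098, 0.0]
ft_force: [0.2, 0.1, -0.1]
width: 0.0652
finger_force: 0.0
```

Emit:
jog_arm([
  [0.14,-0.2,-0.02,0,0,0],
  [0.28,-0.4,-0.04,0,0,0],
  [0.42,-0.6,-0.06,0,0,0],
  [0.68,-0.98,-0.1,0,0,0],
  [0.68,-0.98,-0.1,0,0,0],
])

```text
time: 2.6
ee_pos: [0.5806, 0.1882, 0.1441]
orientation: [0.533, 3.094, -0.005]
ft_force: [-0.6, -0.6, 0.2]
width: 0.0651
finger_force: 0.0
```

Run:
```python
from h import *
grab('wrist'); f=grab('wrist','w1'); s=manip.read_state(); print(s['ee_pos'],s['orientation'],s['width'])
print(np.round(f['world_from_camera'],3).tolist())
P=cloud(f);hsv=cv2.cvtColor(f['pixels'],cv2.COLOR_BGR2HSV)
m=((hsv[...,0]<5)|(hsv[...,0]>175))&(hsv[...,1]>180)&(hsv[...,2]>60)&(P[...,2]>.02)&(P[...,2]<.03)
q=P[m]; print('red',m.sum(),q.mean(0),cv2.minAreaRect(q[:,:2].astype(np.float32)*1000))
m=(np.hypot(P[...,0]-.575,P[...,1]-.195)<.16)&(P[...,2]>.021)&(P[...,2]<.03); q=P[m]; print('handle+collar',cv2.minAreaRect(q[:,:2].astype(np.float32)*1000))
m=(np.hypot(P[...,0]-.51,P[...,1]-.22)<.07)&(P[...,2]>.012)&(P[...,2]<.0185)&(hsv[...,1]<60); q=P[m]
if len(q)>9: print('blade',m.sum(),q.mean(0),cv2.minAreaRect(q[:,:2].astype(np.float32)*1000))
```

```text
[0.57785358 0.19353458 0.14426712] [-5.25970806e-01 -3.09686757e+00  6.19623114e-04] 0.06509286850095455
[[0.333, 0.909, 0.25, 0.509], [0.943, -0.32, -0.09, 0.216], [-0.002, 0.265, -0.964, 0.333], [0.0, 0.0, 0.0, 1.0]]
red 0 [nan nan nan] ((0.0, 0.0), (0.0, 0.0), 0.0)
handle+collar ((579.3914184570312, 195.7156219482422), (39.57768249511719, 91.31083679199219), 71.19094848632812)
blade 4914 [0.50262087 0.22155726 0.01451966] ((503.55535888671875, 221.24871826171875), (54.78883361816406, 69.23365020751953), 71.36610412597656)<stdin>:6: RuntimeWarning: Mean of empty slice.
  ret = um.true_divide(
```

View pics/w1.png

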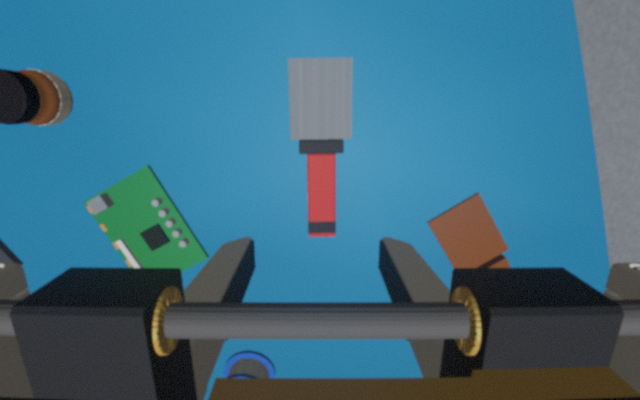

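The wrist view shows the scraper centred between the fingers: blade (320,97), red handle (321,188). The brown one is well aside at (467,230). The finger line is 2.5 mm off laterally, so I'm correcting that and going down.

Emit:
jog_arm([
  [0,0.01,-0.2,0,0,0],
  [0.01,0.02,-0.45,0,0,0],
  [0.01,0.025,-0.7,0,0,0],
  [0.01,0.025,-0.9,0,0,0],
  [0.01,0.025,-1.0,0,0,0],
])

```text
time: 3.2
ee_pos: [0.5769, 0.1988, 0.043]
orientation: [-0.518, -3.096, 0.001]
ft_force: [-1.1, 0.0, 0.1]
width: 0.065
finger_force: 0.0
```

Emit:
jog_arm([
  [0,0,-0.1,0,0,0],
  [0,0,-0.2,0,0,0],
  [0,0,-0.28,0,0,0],
  [0,0,-0.36,0,0,0],
  [0,0,-0.37,0,0,0],
])

```text
time: 3.7
ee_pos: [0.5782, 0.1973, 0.0068]
orientation: [-0.522, -3.097, 0.001]
ft_force: [0.1, 0.3, -0.1]
width: 0.0648
finger_force: 0.0
```

Emit:
jog_arm([
  [0,-0.01,0,0,0,0],
  [0,-0.01,0,0,0,0],
  [0,-0.01,0,0,0,0],
  [0,-0.01,0,0,0,0],
  [0,-0.01,0,0,0,0],
], gripper=10, newtons=50)

```text
time: 4.2
ee_pos: [0.5787, 0.1965, 0.0078]
orientation: [0.522, 3.098, 0.0]
ft_force: [-0.8, -0.7, 0.1]
width: 0.0296
finger_force: 0.0
```

Emit:
jog_arm([
  [0,0,0,0,0,0],
  [0,0,0,0,0,0],
  [0,0,0,0,0,0],
  [0,0,0,0,0,0],
  [0,0,0,0,0,0],
])

```text
time: 4.7
ee_pos: [0.5785, 0.1965, 0.0076]
orientation: [0.522, 3.098, -0.0]
ft_force: [-0.6, -0.1, -0.4]
width: 0.01
finger_force: 0.0
```

The fingers closed to 10 mm with no force, so they missed. Looking again.

Run:
```python
from h import *
w=grab('wrist');t=grab('top');s=grab('scene'); print(manip.read_state()['width'])
a=cv2.resize(w['pixels'],(480,300)); b=cv2.resize(s['pixels'][200:330,300:508],(480,300)); 
cv2.imwrite('pics/g1.png',np.vstack([a,b]))
```

```text
0.009797124747250873
```

View pics/g1.png

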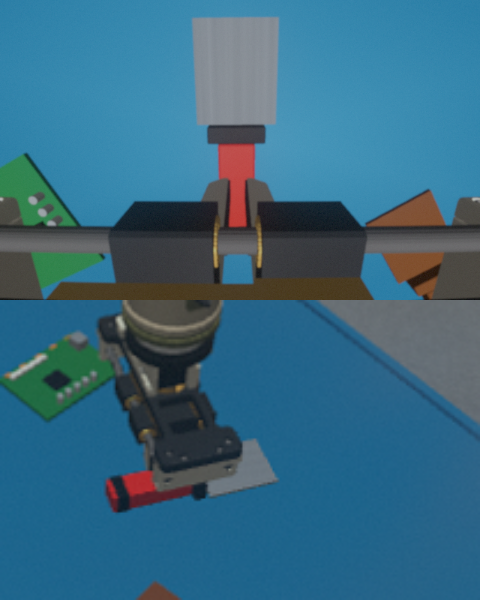

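Run:
```python
from h import *
w=load('wrist'); s=load('scene')
for u,v in[(284,246),(284,260),(288,280),(349,246),(349,260),(345,280),(317,220),(317,267),(317,285),(317,178),(317,100)]: print(u,v,pt(w,u,v).round(4),w['pixels'][v,u])
st=manip.read_state(); Rt=R.from_rotvec(st['orientation']).as_matrix()
for z in(-.06,-.04,-.0188,0): print(z,proj(w,st['ee_pos']+Rt@[0,0,z]),proj(s,st['ee_pos']+Rt@[0,0,z]))
P=cloud(s)
for u,v in[(355,275),(370,279),(375,280),(380,281),(368,270),(380,268),(395,268)]: print(u,v,pt(s,u,v,0).round(4),s['pixels'][v,u])
```

```text
284 246 [0.5642 0.1851 0.0429] [86 88 92]
284 260 [0.5645 0.1866 0.0591] [76 80 82]
288 280 [0.5423 0.2024 0.1259] [38 31 37]
349 246 [0.5748 0.2146 0.0421] [87 88 93]
349 260 [0.5739 0.2133 0.0588] [79 83 86]
345 280 [0.5471 0.2146 0.1248] [34 29 37]
317 220 [0.5628 0.2024 0.0243] [ 71  76 192]
317 267 [0.5887 0.1934 0.0238] [ 61  66 189]
317 285 [0.5991 0.1898 0.0238] [ 59  63 191]
317 178 [0.5415 0.2098 0.0241] [70 65 68]
317 100 [0.5051 0.2224 0.0143] [146 139 134]
-0.06 [316.04607049 290.61047825] [369.00214182 264.7038712 ]
-0.04 [316.112143   269.06823537] [368.51990371 270.84563072]
-0.0188 [316.16717746 251.12846869] [368.02085471 277.17912848]
0 [316.20671753 238.24148904] [367.58842378 282.64888451]
355 275 [0.5985 0.1755 0.0269] [ 93  70 103]
370 279 [0.635  0.2663 0.1278] [87 92 91]
375 280 [0.6244 0.2691 0.1203] [85 88 86]
380 281 [0.5576 0.2135 0.0157] [43 34 87]
368 270 [0.6405 0.2649 0.1563] [57 53 47]
380 268 [0.6213 0.2762 0.16  ] [85 82 79]
395 268 [0.5953 0.2894 0.1553] [46 36 21]
```

Run:
```python
from h import *
w=load('wrist'); P=cloud(w)
st=manip.read_state(); Rt=R.from_rotvec(st['orientation']).as_matrix()
L=(P-st['ee_pos'])@Rt*1000   # tool frame mm
print(st['ee_pos'])
print('rows v; cols',list(range(268,370,8)))
for v in range(228,282,6):
    print(v,[tuple(L[v,u].round(0).astype(int)) for u in range(268,370,8)])
```

```text
[0.57854071 0.19647921 0.00760449]
rows v; cols [268, 276, 284, 292, 300, 308, 316, 324, 332, 340, 348, 356, 364]
228 [(np.int64(4), np.int64(-29), np.int64(6)), (np.int64(4), np.int64(-24), np.int64(6)), (np.int64(4), np.int64(-19), np.int64(6)), (np.int64(12), np.int64(-13), np.int64(-16)), (np.int64(12), np.int64(-9), np.int64(-16)), (np.int64(12), np.int64(-4), np.int64(-17)), (np.int64(13), np.int64(0), np.int64(-17)), (np.int64(12), np.int64(4), np.int64(-15)), (np.int64(12), np.int64(8), np.int64(-17)), (np.int64(4), np.int64(14), np.int64(6)), (np.int64(5), np.int64(19), np.int64(5)), (np.int64(4), np.int64(24), np.int64(5)), (np.int64(4), np.int64(29), np.int64(6))]
234 [(np.int64(0), np.int64(-29), np.int64(6)), (np.int64(1), np.int64(-24), np.int64(5)), (np.int64(0), np.int64(-19), np.int64(6)), (np.int64(8), np.int64(-13), np.int64(-14)), (np.int64(9), np.int64(-9), np.int64(-16)), (np.int64(9), np.int64(-4), np.int64(-16)), (np.int64(9), np.int64(0), np.int64(-16)), (np.int64(9), np.int64(4), np.int64(-17)), (np.int64(8), np.int64(9), np.int64(-15)), (np.int64(1), np.int
[... 3563 characters left out ...]
.int64(-114)), (np.int64(36), np.int64(10), np.int64(-114)), (np.int64(37), np.int64(12), np.int64(-114))]
276 [(np.int64(37), np.int64(-11), np.int64(-117)), (np.int64(36), np.int64(-9), np.int64(-117)), (np.int64(36), np.int64(-7), np.int64(-116)), (np.int64(10), np.int64(-9), np.int64(-67)), (np.int64(10), np.int64(-6), np.int64(-66)), (np.int64(-15), np.int64(-4), np.int64(-17)), (np.int64(-16), np.int64(0), np.int64(-17)), (np.int64(-16), np.int64(4), np.int64(-16)), (np.int64(9), np.int64(6), np.int64(-64)), (np.int64(10), np.int64(10), np.int64(-65)), (np.int64(37), np.int64(7), np.int64(-117)), (np.int64(36), np.int64(9), np.int64(-117)), (np.int64(36), np.int64(11), np.int64(-116))]
```

Emit:
jog_arm([
  [0,0,0,0,0,0],
  [0,0,0,0,0,0],
  [0,0,0,0,0,0],
  [0,0,0,0,0,0],
  [0,0,0,0,0,0],
], gripper=65)

```text
time: 5.35
ee_pos: [0.5785, 0.1965, 0.0076]
orientation: [0.522, 3.098, -0.0]
ft_force: [0.6, -0.7, 0.3]
width: 0.0452
finger_force: 0.0
```

The wrist depth shows the fingertips really end about 23 mm short of the reported TCP: they are at z≈30 mm, just above the handle top at 24 mm. I'll pin that down with the fingers open.

Run:
```python
from h import *
def tips(w,st):
    P=cloud(w); Rt=R.from_rotvec(st['orientation']).as_matrix()
    L=(P-st['ee_pos'])@Rt*1000
    m=(np.abs(L[...,0]-10)<2.5)&(np.abs(L[...,1])<60)&(L[...,2]<-18)&(L[...,2]>-60)&(np.abs(L[...,1])>3)
    for sg in(-1,1):
        q=L[m&(sg*L[...,1]>0)]; q=q[np.argsort(-q[:,2])]; print(len(q),q[:12].round(1).tolist(), 'inner y',np.abs(q[:,1]).min())
st=manip.read_state(); tips(load('wrist'),st)
grab('wrist'); grab('wrist'); w=grab('wrist'); st=manip.read_state(); print(st['width'],st['ee_pos']); tips(w,st)
```

```text
967 [[9.6, -9.4, -22.7], [8.0, -5.8, -23.0], [9.8, -7.8, -23.3], [9.9, -6.8, -23.5], [9.9, -9.9, -23.6], [10.1, -7.3, -23.9], [9.5, -11.4, -24.0], [10.1, -8.8, -24.1], [8.5, -5.2, -24.1], [10.1, -8.3, -24.1], [9.6, -8.8, -24.1], [10.2, -10.3, -24.3]] inner y 4.824470840308821
969 [[9.5, 8.7, -22.4], [9.6, 10.2, -22.8], [9.7, 9.7, -22.9], [9.7, 9.2, -23.0], [8.1, 6.1, -23.2], [7.7, 6.6, -23.4], [9.9, 7.1, -23.5], [8.3, 5.6, -23.7], [10.0, 10.7, -23.8], [10.1, 7.6, -24.0], [9.6, 7.6, -24.0], [9.6, 8.6, -24.1]] inner y 5.1723605885592985
0.05741830243608215 [0.57853723 0.19648186 0.00762168]
1044 [[9.5, -30.1, -22.6], [7.9, -28.1, -22.6], [9.6, -29.5, -22.9], [9.7, -32.0, -23.1], [8.1, -26.9, -23.3], [9.8, -28.9, -23.4], [9.9, -28.3, -23.8], [8.3, -27.3, -23.9], [10.0, -30.9, -23.9], [10.0, -30.3, -24.0], [10.1, -31.3, -24.1], [7.9, -27.3, -24.1]] inner y 26.369245168394702
1049 [[9.5, 32.5, -22.6], [7.9, 27.4, -22.6], [9.7, 29.3, -23.0], [9.7, 28.8, -23.0], [9.7, 31.9, -23.1], [9.7, 31.3, -23.2], [9.9, 29.7, -23.7], [8.3, 27.7, -23.7], [9.6, 31.2, -24.1], [10.1, 30.1, -24.2], [9.6, 28.6, -24.2], [8.5, 28.1, -24.3]] inner y 26.666325072584435
```

Emit:
jog_arm([
  [0,0,-0.05,0,0,0],
  [0,0,-0.1,0,0,0],
  [0,0,-0.14,0,0,0],
  [0,0,-0.18,0,0,0],
  [0,0,-0.2,0,0,0],
])

```text
time: 6.0
ee_pos: [0.5783, 0.1964, -0.013]
orientation: [-0.522, -3.097, 0.001]
ft_force: [0.2, 0.3, -0.5]
width: 0.065
finger_force: 0.0
```

Run:
```python
from h import *
w=grab('wrist'); st=manip.read_state(); print(st['width'],st['ee_pos'],st['ft_force'])
P=cloud(w); Rt=R.from_rotvec(st['orientation']).as_matrix(); L=(P-st['ee_pos'])@Rt*1000
m=(np.abs(L[...,0]-10)<2.5)&(np.abs(L[...,1])<60)&(L[...,2]<-8)&(L[...,2]>-60)&(np.abs(L[...,1])>18)
print(np.sort(L[m][:,2])[-8:], np.sort(P[m][:,2])[:8], 'mat',np.median(P[100:200,450:500,2]))
```

```text
0.06476438781272839 [ 0.57823773  0.19637753 -0.01312693] [-0.35016445  0.58244077 -0.45208798]
[-13.4603968  -13.45610697 -13.45540057 -13.44006251 -13.39535684
 -13.37918964 -13.29832058 -13.19990176] [9.66181921e-05 2.03447269e-04 2.40952048e-04 2.59364231e-04
 3.11071402e-04 3.23459034e-04 3.41256078e-04 3.49385915e-04] mat 0.0019706208176064333
```

No contact at −13 mm, so the offset is real. Going 3 mm lower, then closing.

Emit:
jog_arm([
  [0,0,-0.02,0,0,0],
  [0,0,-0.03,0,0,0],
  [0,0,-0.03,0,0,0],
  [0,0,-0.03,0,0,0],
  [0,0,-0.03,0,0,0],
], gripper=10, newtons=50)

```text
time: 6.55
ee_pos: [0.5786, 0.1965, -0.0152]
orientation: [0.522, 3.098, 0.0]
ft_force: [0.3, -0.4, 0.4]
width: 0.0295
finger_force: 0.0
```

Emit:
jog_arm([
  [0,0,0,0,0,0],
  [0,0,0,0,0,0],
  [0,0,0,0,0,0],
  [0,0,0,0,0,0],
  [0,0,0,0,0,0],
])

```text
time: 7.05
ee_pos: [0.5786, 0.1965, -0.0153]
orientation: [0.522, 3.098, 0.0]
ft_force: [-0.9, -0.0, 2.2]
width: 0.0252
finger_force: 50.0
```

Gripped: 25.2 mm opening at 50 N. Lifting, and working out the turn to the holder's slant.

Emit:
jog_arm([
  [0,0,0.1,0,0,0],
  [0,0,0.3,0,0,0],
  [0,0,0.5,0,0,0],
  [0,0,0.75,0,0,0],
  [0,0,1.0,0,0,0],
])

```text
time: 7.55
ee_pos: [0.5781, 0.1963, 0.0858]
orientation: [-0.522, -3.097, 0.0]
ft_force: [0.5, 0.4, -1.5]
width: 0.0255
finger_force: 50.0
```

```bash
cat >> h.py <<'E'
def cradle(yaw):
    x=np.array([-np.cos(.6)*np.cos(yaw),-np.cos(.6)*np.sin(yaw),-np.sin(.6)])
    y=np.array([np.sin(yaw),-np.cos(yaw),0]); return np.stack([x,y,np.cross(x,y)],1)
E
python3 - <<'E'
from h import *
st=manip.read_state(); print(st['ee_pos'],st['width'],st['finger_force'])
Rt=R.from_rotvec(st['orientation']); C=cradle(np.radians(14.8)); print(C.round(3))
# scraper frame in tool: x same; tool z = -cradle z
T=np.stack([C[:,0],-C[:,1],-C[:,2]],1)
r=(R.from_matrix(T)*Rt.inv()).as_rotvec(); print('turn',r, np.degrees(np.linalg.norm(r)), 'share',r/(np.pi/2))
w=grab('wrist'); P=cloud(w); L=(P-st['ee_pos'])@Rt.as_matrix()*1000
b=(L[...,0]>48)&(L[...,0]<125)&(np.abs(L[...,1])<45)&(np.abs(L[...,2]+29)<12)
q=L[b]; print('blade',b.sum(),q.mean(0),cv2.minAreaRect(q[:,:2].astype(np.float32)), np.linalg.lstsq(np.c_[q[:,:2],np.ones(len(q))],q[:,2],rcond=None)[0])
E
```

```text
[0.57814741 0.1963431  0.08578305] 0.025530157836062776 49.9696809053421
[[-0.798  0.255 -0.546]
 [-0.211 -0.967 -0.144]
 [-0.565  0.     0.825]]
turn [-0.02257856 -0.60865842  0.57404061] 47.954119896827464 share [-0.01437396 -0.38748399  0.3654456 ]
blade 19649 [ 82.67673893  -0.5482831  -29.64656725] ((81.166748046875, -0.45607948303222656), (56.570186614990234, 66.74613189697266), 89.44515228271484) [ 5.55170816e-04  5.67214937e-04 -2.96921560e+01]
```

The scraper sits true in the hand. In tool mm the shoulder is at (44.5, −0.4, −28.2), tilt is about 0 and yaw error about 0.5°. Carrying it to a stand-off 40 mm in front of the slot.

Emit:
jog_arm([
  [0.03,-0.15,0.1,-0.001,-0.019,0.018],
  [0.07,-0.35,0.15,-0.001,-0.039,0.036],
  [0.11,-0.55,0.2,-0.002,-0.058,0.054],
  [0.15,-0.75,0.22,-0.003,-0.078,0.072],
  [0.19,-0.92,0.24,-0.004,-0.097,0.091],
])

```text
time: 8.1
ee_pos: [0.5968, 0.102, 0.1085]
orientation: [0.282, 2.976, 0.027]
ft_force: [-0.1, 0.4, -2.6]
width: 0.0256
finger_force: 50.0
```

Emit:
jog_arm([
  [0.03,-0.18,0.04,-0.001,-0.019,0.018],
  [0.07,-0.36,0.08,-0.001,-0.039,0.036],
  [0.11,-0.55,0.12,-0.002,-0.058,0.054],
  [0.15,-0.75,0.16,-0.003,-0.078,0.072],
  [0.19,-0.92,0.2,-0.004,-0.097,0.091],
])

```text
time: 8.6
ee_pos: [0.6154, 0.0103, 0.1283]
orientation: [0.062, 2.838, 0.053]
ft_force: [0.7, -0.5, -2.9]
width: 0.0256
finger_force: 50.0
```

Emit:
jog_arm([
  [0.03,-0.18,0.03,-0.001,-0.019,0.018],
  [0.07,-0.36,0.06,-0.001,-0.039,0.036],
  [0.11,-0.55,0.1,-0.002,-0.058,0.054],
  [0.15,-0.75,0.13,-0.003,-0.078,0.072],
  [0.19,-0.92,0.16,-0.004,-0.097,0.091],
])

```text
time: 9.1
ee_pos: [0.6303, -0.0683, 0.1405]
orientation: [-0.111, 2.715, 0.072]
ft_force: [0.2, 0.6, -2.8]
width: 0.0256
finger_force: 50.0
```

Emit:
jog_arm([
  [0.03,-0.18,0.03,-0.001,-0.019,0.018],
  [0.07,-0.36,0.06,-0.001,-0.039,0.036],
  [0.11,-0.55,0.08,-0.002,-0.058,0.054],
  [0.15,-0.75,0.1,-0.003,-0.078,0.072],
  [0.19,-0.9,0.12,-0.004,-0.097,0.091],
])

```text
time: 9.6
ee_pos: [0.6488, -0.1591, 0.1521]
orientation: [-0.3, 2.553, 0.093]
ft_force: [0.9, 0.2, -2.4]
width: 0.0257
finger_force: 50.0
```

Run:
```python
from h import *
s=grab('scene');t=grab('top');w=grab('wrist');st=manip.read_state()
Rt=R.from_rotvec(st['orientation']).as_matrix(); ee=st['ee_pos']; print(ee,st['orientation'])
sh=np.array([.0445,-.0004,-.0282])
c=np.array([.514,-.207,.0943])
for n,f in(('s',s),('t',t),('w',w)): print(n,'tip',proj(f,ee+Rt@(sh+[.07,0,0])).round(1),'shoulder',proj(f,ee+Rt@sh).round(1),'slot',proj(f,c).round(1))
C=cradle(np.radians(14.8));T=np.stack([C[:,0],-C[:,1],-C[:,2]],1)
r=(R.from_matrix(T)*R.from_matrix(Rt).inv()).as_rotvec(); print('turn share',r/(np.pi/2))
a=cv2.resize(s['pixels'][110:210,250:370],(480,400),interpolation=cv2.INTER_CUBIC)
b=cv2.resize(w['pixels'],(320,200)); d=cv2.resize(t['pixels'][190:290,375:455],(320,400))[:, :]
im=np.zeros((600,800,3),np.uint8); im[:400,:480]=a; im[:400,480:]=d; im[400:,:320]=b; cv2.imwrite('pics/stage.png',im)
```

```text
[ 0.64864591 -0.15928867  0.15151455] [-0.29365864  2.55546582  0.09373404]
s tip [290.8 156.2] shoulder [273.1 154.1] slot [295.3 154.8]
t tip [425.5 223.1] shoulder [422.6 193.5] slot [434.3 236. ]
w tip [319.7  13.5] shoulder [319.4 175. ] slot [281.  -83.1]
turn share [ 0.00101925 -0.01804477  0.01772905]
```

View pics/stage.png

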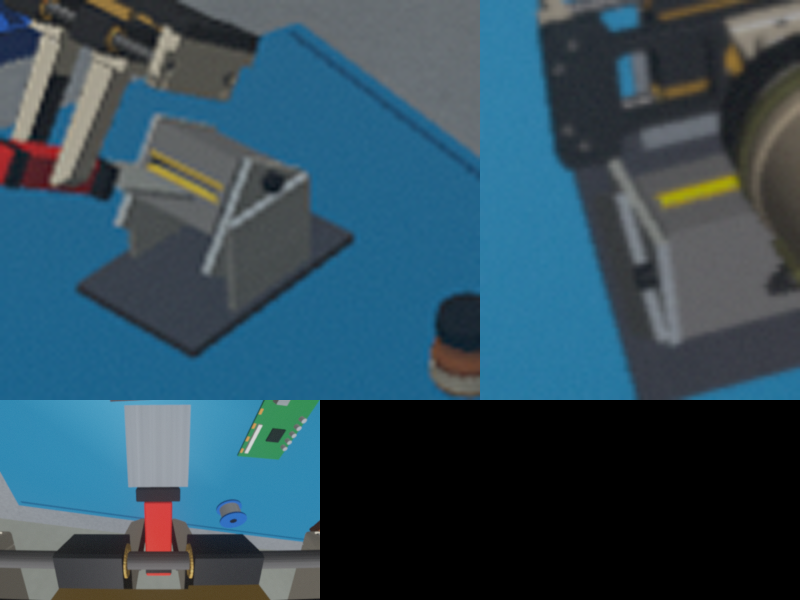

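The stage picture (scene crop ×4 from u=250, v=110) shows the blade poised before the slot. The yellow mouth runs from (148,152) to (222,200), centre about (185,176), which is scene pixel (295.9,153.6). The wrist view shows the scraper straight in the hand. Triangulating the slot from both cameras, and checking the blade's pose with the scene camera too.

Run:
```python
from h import *
s=load('scene');t=load('top'); st=manip.read_state()
Rt=R.from_rotvec(st['orientation']).as_matrix(); ee=st['ee_pos']; sh=np.array([.0445,-.0004,-.0282])
def yc(im,u0,u1,v0,v1):
    a=im[v0:v1,u0:u1].astype(float); y=np.clip(np.minimum(a[...,1],a[...,2])-a[...,0]-25,0,None)
    v,u=np.mgrid[v0:v1,u0:u1]; c=np.array([(u*y).sum(),(v*y).sum()])/y.sum()
    d=np.stack([u-c[0],v-c[1]],-1).reshape(-1,2); w=y.ravel(); M=(d*w[:,None]).T@d/w.sum(); ev,V=np.linalg.eigh(M); return c,np.sqrt(ev*12),V[:,1]
ct=yc(cv2.imread('pics/top0.png'),415,455,225,248); cs=yc(cv2.imread('pics/scene0.png'),282,310,142,168); print(ct,cs)
def line(f,p): T=f['world_from_camera'];d=T[:3,:3]@ray(f,*p); return T[:3,3],d/np.linalg.norm(d)
o1,d1=line(t,ct[0]);o2,d2=line(s,cs[0])
A=np.stack([d1,-d2],1); k=np.linalg.lstsq(A,o2-o1,rcond=None)[0]; p1,p2=o1+k[0]*d1,o2+k[1]*d2
c=(p1+p2)/2; print('tri',p1,p2,'gap mm',np.linalg.norm(p1-p2)*1000,'delta_z',(c[2]-.087)/np.cos(.6)*1000)
C=cradle(np.radians(14.8)); 
for n,f in(('scene',s),('top',t)):
    P=cloud(f); L=((P-ee)@Rt-sh)*1000
    m=(L[...,0]>5)&(L[...,0]<64)&(np.abs(L[...,1])<24)&(np.abs(L[...,2])<9)
    q=L[m]; print(n,'blade pts',m.sum(), np.median(q,0) if m.any() else '')
    if m.sum()>30: print(np.linalg.lstsq(np.c_[q[:,:2],np.ones(len(q))],q[:,2],rcond=None)[0], np.percentile(q[:,2],[10,50,90]))
tip=ee+Rt@(sh+[.07,0,0]); 
for nm,cc in(('tri',c),('depth',np.array([.5145,-.207,.0940]))): print(nm,'tip in cradle about slot (mm)',(C.T@(tip-cc)*1000).round(1))
```

```text
(array([434.24504084, 235.94770341]), array([ 3.20840934, 29.2625923 ]), array([-0.96661859,  0.25621965])) (array([295.29825243, 154.11572816]), array([ 5.31822694, 18.45916356]), array([-0.89056091, -0.454864  ]))
tri [ 0.51403848 -0.20621266  0.09700458] [ 0.51425986 -0.20637049  0.09704531] gap mm 0.2749105486194586 delta_z 12.146509978124593
scene blade pts 58 [42.75365776  6.9123163  -5.81179805]
[-0.00928549 -0.03024569 -5.28820655] [-6.47228605 -5.81179805 -5.36485435]
top blade pts 79 [58.35426614 17.59210733 -3.51824198]
[ 0.00742247  0.02155585 -4.07557907] [-5.3012495  -3.51824198 -1.7634864 ]
tri tip in cradle about slot (mm) [-34.4 -14.   -3.9]
depth tip in cradle about slot (mm) [-35.9 -14.8  -1.3]
```

Run:
```python
from h import *
st=manip.read_state(); Rt=R.from_rotvec(st['orientation']).as_matrix(); ee=st['ee_pos']
w=load('wrist'); L=(cloud(w)-ee)@Rt*1000
b=(L[...,0]>50)&(L[...,0]<105)&(np.abs(L[...,1])<24)&(np.abs(L[...,2]+29)<12); q=L[b]
print('wrist blade plane',np.linalg.lstsq(np.c_[q[:,:2],np.ones(len(q))],q[:,2],rcond=None)[0])
C=cradle(np.radians(14.8));T=np.stack([C[:,0],-C[:,1],-C[:,2]],1)
c=np.array([.5142,-.2063,.0970])
r=(R.from_matrix(T)*R.from_matrix(Rt).inv()).as_rotvec()/(np.pi/2)
sh=np.array([.0445,-.0004,-.0290])
tgt=c-C[:,0]*.015+C[:,2]*.0005-T@(sh+[.07,0,0]); print('target ee',tgt,'shift share',(tgt-ee)*10,'turn',r)
```

```text
wrist blade plane [-8.24300564e-04  1.76599535e-03 -3.00111182e+01]
target ee [ 0.63299126 -0.17450027  0.14659914] shift share [-0.15654647 -0.15211602 -0.04915418] turn [ 0.00101925 -0.01804477  0.01772905]
```

Emit:
jog_arm([
  [-0.02,-0.1,0,0,-0.009,0.009],
  [-0.05,-0.15,-0.01,0.001,-0.018,0.018],
  [-0.1,-0.152,-0.03,0.001,-0.018,0.018],
  [-0.157,-0.152,-0.05,0.001,-0.018,0.018],
  [-0.157,-0.152,-0.05,0.001,-0.018,0.018],
])

```text
time: 10.25
ee_pos: [0.6334, -0.1706, 0.147]
orientation: [-0.335, 2.523, 0.104]
ft_force: [-0.0, -0.3, -2.7]
width: 0.0253
finger_force: 50.0
```

```bash
cat > chk.py <<'E'
from h import *
C=cradle(np.radians(14.8));T=np.stack([C[:,0],-C[:,1],-C[:,2]],1); c=np.array([.5142,-.2063,.0970]); sh=np.array([.0445,-.0004,-.0290])
st=manip.read_state(); Rt=R.from_rotvec(st['orientation']).as_matrix(); ee=st['ee_pos']
print('t',st['time'],'tip in slot frame mm',(C.T@(ee+Rt@(sh+[.07,0,0])-c)*1000).round(2),'rot err deg',np.degrees((R.from_matrix(T)*R.from_matrix(Rt).inv()).as_rotvec()@C).round(2),'F cradle',(C.T@st['ft_force']).round(1),'M',(C.T@st['wrist_torque']).round(2),st['width'],st['finger_force'])
E
python3 - <<'E'
from h import *
import runpy; runpy.run_path('chk.py')
fs=[grab('scene') for _ in range(4)]; s=fs[-1]
st=manip.read_state(); Rt=R.from_rotvec(st['orientation']).as_matrix(); ee=st['ee_pos']; sh=np.array([.0445,-.0004,-.0290])
for f in fs:
    L=((cloud(f)-ee)@Rt-sh)*1000; m=(L[...,0]>5)&(L[...,0]<64)&(np.abs(L[...,1])<24)&(np.abs(L[...,2])<9); print(m.sum(),np.median(L[m],0))
for nm,p in(('tip+y',[.07,-.028,-.0015]),('tip-y',[.07,.028,-.0015]),('sh+y',[0,-.028,-.0015]),('sh-y',[0,.028,-.0015])): print(nm,((proj(s,ee+Rt@(sh+p))-[262,128])*8+3.5).round(0))
im=np.mean([f['pixels'].astype(float) for f in fs],0).astype(np.uint8)
cv2.imwrite('pics/pre.png',cv2.resize(im[128:193,262:342],(640,520),interpolation=cv2.INTER_CUBIC))
E
```

```text
t 10.25 tip in slot frame mm [-16.43  -3.06   0.06] rot err deg [ 0.18 -0.   -0.26] F cradle [ 1.6  0.2 -2.2] M [-0.01 -0.78  0.05] 0.02530819871842047 49.96971666812897
40 [43.7325156  10.41987835 -4.98815285]
40 [44.12977233 10.47570684 -4.96547158]
37 [45.05504787  8.78865354 -4.8040227 ]
39 [43.90137507  9.57713555 -4.91253194]
tip+y [183. 175.]
tip-y [304. 237.]
sh+y [ 49. 152.]
sh-y [173. 217.]
```

View pics/pre.png

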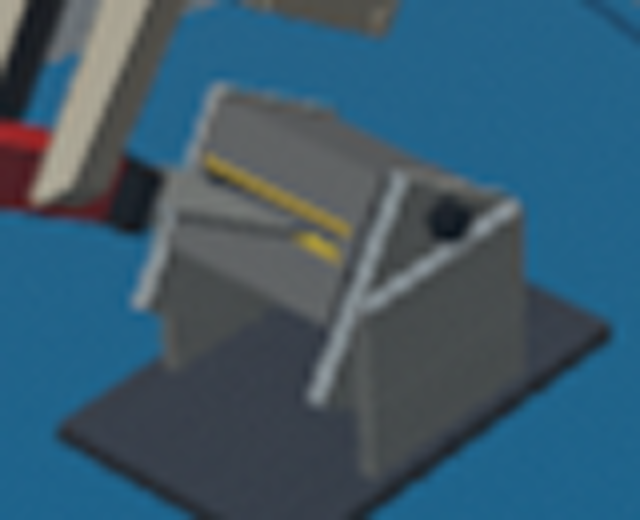

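The scene crop (×8 from u=262, v=128) shows the blade's near edge from (180,215) to (300,232). The yellow lips run from (205,158) to (350,232) above and (300,235) to (335,258) below. Extended 16 mm forward, the blade lands near mid-slot. Advancing gently towards the mouth.

```bash
python3 chk.py; python3 -c "
from h import *
print(cradle(np.radians(14.8))*.1)"
```

```text
t 10.45 tip in slot frame mm [-18.27  -1.92  -0.14] rot err deg [ 0.08 -0.12 -0.28] F cradle [ 1.3  0.5 -2.1] M [-0.   -0.81 -0.01] 0.02574239412112246 49.96979355812073
[[-0.07979538  0.02554458 -0.05459095]
 [-0.02108285 -0.09668234 -0.01442355]
 [-0.05646425  0.          0.08253356]]
```

Emit:
jog_arm([
  [0.005,-0.018,0,0,0,0],
  [-0.03,-0.027,-0.025,0,0,0],
  [-0.065,-0.036,-0.05,0,0,0],
  [-0.099,-0.045,-0.073,0,0,0],
  [-0.099,-0.045,-0.073,0,0,0],
])

```text
time: 10.95
ee_pos: [0.624, -0.177, 0.1397]
orientation: [-0.331, 2.522, 0.102]
ft_force: [-0.6, -0.0, -2.2]
width: 0.0257
finger_force: 50.0
```

```bash
python3 chk.py
```

```text
t 10.95 tip in slot frame mm [-3.39  0.47 -0.08] rot err deg [ 0.08 -0.07 -0.14] F cradle [ 1.8 -0.1 -1.5] M [-0.02 -0.77 -0.01] 0.025667524056560635 49.969584345817566
```

Emit:
jog_arm([
  [-0.01,-0.003,-0.007,0,0,0],
  [-0.02,-0.005,-0.014,0,0,0],
  [-0.029,-0.008,-0.02,0,0,0],
  [-0.038,-0.01,-0.027,0,0,0],
  [-0.048,-0.013,-0.034,0,0,0],
])

```text
time: 11.45
ee_pos: [0.6202, -0.1779, 0.1372]
orientation: [-0.333, 2.521, 0.101]
ft_force: [0.1, -0.2, -1.6]
width: 0.0254
finger_force: 50.0
```

```bash
python3 chk.py
```

```text
t 11.45 tip in slot frame mm [ 1.3   0.5  -0.07] rot err deg [ 0.05 -0.12 -0.22] F cradle [ 0.8  0.2 -1.4] M [-0.05 -0.79 -0.05] 0.02540168918752735 49.96970593929291
```

Emit:
jog_arm([
  [-0.01,-0.003,-0.007,0,0,0],
  [-0.02,-0.005,-0.014,0,0,0],
  [-0.029,-0.008,-0.02,0,0,0],
  [-0.038,-0.01,-0.027,0,0,0],
  [-0.048,-0.013,-0.034,0,0,0],
])

```text
time: 11.95
ee_pos: [0.6154, -0.1793, 0.1337]
orientation: [-0.332, 2.521, 0.101]
ft_force: [-0.0, 0.6, -1.9]
width: 0.0256
finger_force: 50.0
```

```bash
python3 chk.py
```

```text
t 11.95 tip in slot frame mm [ 7.4   0.56 -0.07] rot err deg [ 0.05 -0.12 -0.21] F cradle [ 1.  -0.6 -1.7] M [-0.09 -0.81 -0.03] 0.02562855638419534 49.96984004974365
```

Emit:
jog_arm([
  [-0.01,-0.003,-0.007,0,0,0],
  [-0.02,-0.005,-0.014,0,0,0],
  [-0.029,-0.008,-0.02,0,0,0],
  [-0.038,-0.01,-0.027,0,0,0],
  [-0.048,-0.013,-0.034,0,0,0],
])

```text
time: 12.45
ee_pos: [0.6106, -0.1805, 0.1303]
orientation: [-0.332, 2.521, 0.101]
ft_force: [-0.1, -1.1, -2.7]
width: 0.0257
finger_force: 50.0
```

```bash
python3 chk.py
python3 - <<'E'
from h import *
s=grab('scene')
cv2.imwrite('pics/ins1.png',cv2.resize(s['pixels'][128:193,262:342],(640,520),interpolation=cv2.INTER_CUBIC))
E
```

```text
t 12.45 tip in slot frame mm [13.4   0.55 -0.08] rot err deg [ 0.05 -0.12 -0.21] F cradle [ 1.9  1.  -2. ] M [ 0.  -0.8  0. ] 0.025728516839503817 49.9698132276535
```

View pics/ins1.png

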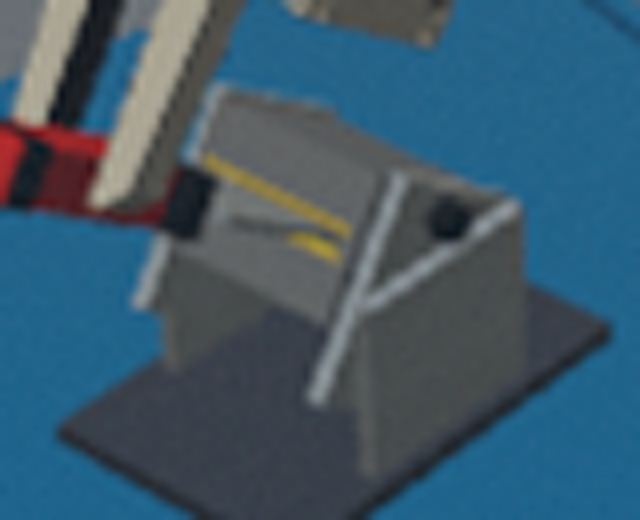

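The blade's near edge now disappears into the mouth at about (330,236), and there is no contact force, so it is in the slot. Continuing inward in 10 mm steps.

Emit:
jog_arm([
  [-0.016,-0.004,-0.011,0,0,0],
  [-0.032,-0.008,-0.023,0,0,0],
  [-0.048,-0.013,-0.034,0,0,0],
  [-0.064,-0.017,-0.045,0,0,0],
  [-0.08,-0.021,-0.056,0,0,0],
])

```text
time: 13.0
ee_pos: [0.6025, -0.1827, 0.1246]
orientation: [-0.332, 2.521, 0.101]
ft_force: [0.1, 0.4, -1.4]
width: 0.0256
finger_force: 50.0
```

```bash
python3 chk.py
```

```text
t 13.0 tip in slot frame mm [ 2.354e+01  5.700e-01 -2.000e-02] rot err deg [ 0.05 -0.12 -0.21] F cradle [ 0.6 -0.3 -1.2] M [-0.02 -0.81 -0.04] 0.025633005289880748 49.970000982284546
```

Emit:
jog_arm([
  [-0.016,-0.004,-0.011,0,0,0],
  [-0.032,-0.008,-0.023,0,0,0],
  [-0.048,-0.013,-0.034,0,0,0],
  [-0.064,-0.017,-0.045,0,0,0],
  [-0.08,-0.021,-0.056,0,0,0],
])

```text
time: 13.5
ee_pos: [0.5945, -0.1848, 0.1191]
orientation: [-0.333, 2.521, 0.101]
ft_force: [-0.8, 0.3, -2.5]
width: 0.0253
finger_force: 50.0
```

Emit:
jog_arm([
  [-0.016,-0.004,-0.011,0,0,0],
  [-0.032,-0.008,-0.023,0,0,0],
  [-0.048,-0.013,-0.034,0,0,0],
  [-0.064,-0.017,-0.045,0,0,0],
  [-0.08,-0.021,-0.056,0,0,0],
])

```text
time: 14.0
ee_pos: [0.5865, -0.1869, 0.1135]
orientation: [-0.332, 2.521, 0.101]
ft_force: [0.5, 0.8, -2.2]
width: 0.0256
finger_force: 50.0
```

```bash
python3 chk.py
```

```text
t 14.0 tip in slot frame mm [43.45  0.57  0.09] rot err deg [ 0.05 -0.12 -0.21] F cradle [ 0.7 -0.6 -2.2] M [-0.04 -0.77 -0.07] 0.025599817995179717 49.96994376182556
```

Emit:
jog_arm([
  [-0.016,-0.004,-0.011,0,0,0],
  [-0.032,-0.008,-0.023,0,0,0],
  [-0.048,-0.013,-0.034,0,0,0],
  [-0.064,-0.017,-0.045,0,0,0],
  [-0.08,-0.021,-0.056,0,0,0],
])

```text
time: 14.5
ee_pos: [0.5785, -0.189, 0.1079]
orientation: [-0.332, 2.521, 0.101]
ft_force: [0.2, -0.3, -2.1]
width: 0.0258
finger_force: 50.0
```

Emit:
jog_arm([
  [-0.016,-0.004,-0.011,0,0,0],
  [-0.032,-0.008,-0.023,0,0,0],
  [-0.048,-0.013,-0.034,0,0,0],
  [-0.064,-0.017,-0.045,0,0,0],
  [-0.08,-0.021,-0.056,0,0,0],
])

```text
time: 15.0
ee_pos: [0.5706, -0.1911, 0.1023]
orientation: [-0.333, 2.521, 0.101]
ft_force: [0.8, -0.4, -1.9]
width: 0.0257
finger_force: 50.0
```

```bash
python3 chk.py
```

```text
t 15.0 tip in slot frame mm [63.33  0.53  0.16] rot err deg [ 0.05 -0.13 -0.22] F cradle [ 0.5  0.6 -1.9] M [-0.03 -0.63 -0.08] 0.02567577290060497 49.97054636478424
```

Free all the way to 63 mm. Taking the last few millimetres slowly and feeling for the collar stop.

Emit:
jog_arm([
  [-0.008,-0.002,-0.006,0,0,0],
  [-0.016,-0.004,-0.011,0,0,0],
  [-0.024,-0.006,-0.017,0,0,0],
  [-0.032,-0.008,-0.023,0,0,0],
  [-0.04,-0.011,-0.028,0,0,0],
])

```text
time: 15.5
ee_pos: [0.5666, -0.1921, 0.0996]
orientation: [-0.332, 2.521, 0.102]
ft_force: [1.5, 0.9, -2.8]
width: 0.0253
finger_force: 50.0
```

```bash
python3 chk.py
```

```text
t 15.5 tip in slot frame mm [68.29  0.52  0.18] rot err deg [ 0.06 -0.13 -0.21] F cradle [ 0.2 -0.5 -3.3] M [-0.08 -0.51 -0.02] 0.025330066406544043 49.97020661830902
```

Emit:
jog_arm([
  [-0.005,-0.001,-0.003,0,0,0],
  [-0.01,-0.003,-0.007,0,0,0],
  [-0.014,-0.004,-0.01,0,0,0],
  [-0.019,-0.005,-0.014,0,0,0],
  [-0.024,-0.006,-0.017,0,0,0],
])

```text
time: 16.0
ee_pos: [0.565, -0.1926, 0.0984]
orientation: [-0.333, 2.519, 0.101]
ft_force: [5.6, 1.3, -0.7]
width: 0.0256
finger_force: 50.0
```

```bash
python3 chk.py
```

```text
t 16.0 tip in slot frame mm [7.036e+01 6.900e-01 6.000e-02] rot err deg [ 0.04 -0.2  -0.24] F cradle [-4.3  0.2 -3.8] M [-0.03  0.47 -0.06] 0.025610130702142762 49.96709883213043
```

Contact has started (−4 N) at 70 mm depth. A slight further press will seat it.

Emit:
jog_arm([
  [-0.004,-0.001,-0.003,0,0,0],
  [-0.008,-0.002,-0.006,0,0,0],
  [-0.012,-0.003,-0.008,0,0,0],
  [-0.012,-0.003,-0.008,0,0,0],
  [-0.012,-0.003,-0.008,0,0,0],
])

```text
time: 16.5
ee_pos: [0.565, -0.1927, 0.0985]
orientation: [-0.334, 2.517, 0.101]
ft_force: [7.1, 1.6, 0.9]
width: 0.0261
finger_force: 50.0
```

```bash
python3 chk.py
python3 - <<'E'
from h import *
s=grab('scene');t=grab('top')
im=np.hstack([cv2.resize(s['pixels'][128:193,262:327],(400,400),interpolation=cv2.INTER_CUBIC),cv2.resize(t['pixels'][190:265,390:465],(400,400),interpolation=cv2.INTER_CUBIC)])
cv2.imwrite('pics/home.png',im)
E
```

```text
t 16.5 tip in slot frame mm [70.43  0.81 -0.1 ] rot err deg [ 0.04 -0.3  -0.28] F cradle [-6.6  0.3 -3.4] M [-0.04  1.09 -0.15] 0.02605126965841786 49.967002272605896
```

View pics/home.png

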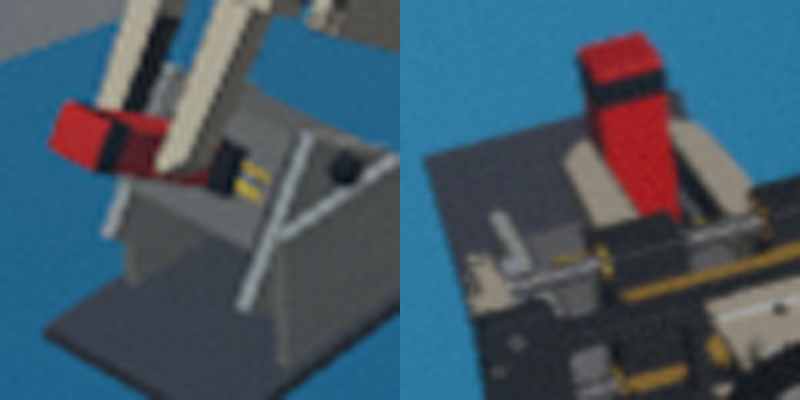

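The scene crop shows the black collar against the face, with the yellow slot end at (252,178) just beyond it. Travel stalled at the expected 70 mm under about 7 N, so the blade is home. Letting go and backing off square to the handle.

Emit:
jog_arm([
  [0,0,0,0,0,0],
  [0,0,0,0,0,0],
  [0,0,0,0,0,0],
  [0,0,0,0,0,0],
  [0,0,0,0,0,0],
], gripper=60)

```text
time: 17.1
ee_pos: [0.5628, -0.1931, 0.0969]
orientation: [-0.332, 2.521, 0.101]
ft_force: [0.7, -0.1, 0.7]
width: 0.0586
finger_force: 0.0
```

Emit:
jog_arm([
  [0,0,0,0,0,0],
  [0,0,0,0,0,0],
  [-0.05,-0.014,0.08,0,0,0],
  [-0.11,-0.029,0.165,0,0,0],
  [-0.16,-0.043,0.25,0,0,0],
])

```text
time: 17.6
ee_pos: [0.5463, -0.1973, 0.1229]
orientation: [-0.333, 2.521, 0.101]
ft_force: [0.7, -0.6, -0.1]
width: 0.0593
finger_force: 0.0
```

```bash
python3 chk.py
```

```text
t 17.6 tip in slot frame mm [72.4   0.41 31.3 ] rot err deg [ 0.05 -0.12 -0.21] F cradle [-0.4  0.8 -0.4] M [-0.   -0.58 -0.  ] 0.059305722514941074 0.0
```

Emit:
jog_arm([
  [-0.13,-0.035,0.2,0,0,0],
  [-0.26,-0.07,0.4,0,0,0],
  [-0.4,-0.1,0.6,0,0,0],
  [-0.5,-0.13,0.75,0,0,0],
  [-0.55,-0.144,0.83,0,0,0],
])

```text
time: 18.1
ee_pos: [0.4984, -0.2133, 0.197]
orientation: [-0.328, 2.521, 0.09]
ft_force: [0.0, -0.7, -0.5]
width: 0.0603
finger_force: 0.0
```

Run:
```python
from h import *
s=grab('scene');w=grab('wrist'); st=manip.read_state(); print(st['time'],st['ee_pos'],st['ft_force'],st['qd'].round(3))
im=np.hstack([cv2.resize(s['pixels'][128:193,250:327],(474,400),interpolation=cv2.INTER_CUBIC),cv2.resize(w['pixels'],(326,204))[:0] if 0 else np.zeros((400,326,3),np.uint8)])
im[:204,474:]=cv2.resize(w['pixels'],(326,204)); cv2.imwrite('pics/end.png',im)
C=cradle(np.radians(14.8)); P=cloud(w); L=(P-[.5142,-.2063,.0970])@C*1000
hsv=cv2.cvtColor(w['pixels'],cv2.COLOR_BGR2HSV)
m=((hsv[...,0]<5)|(hsv[...,0]>175))&(hsv[...,1]>130)&(hsv[...,2]>60)&(np.abs(L[...,1])<30)&(L[...,2]>0)
q=L[m]; print('red in slot frame: x range',np.percentile(q[:,0],[1,99]),'y',np.median(q[:,1]),'z',np.median(q[:,2]))
```

```text
18.2 [ 0.49824733 -0.21405726  0.19704674] [ 0.14803478 -0.29302395  0.35627165] [-0.049  0.021  0.057  0.     0.334 -0.021 -0.34 ]
red in slot frame: x range [-89.40927141 -12.20105576] y -0.4272317527890384 z 6.93678400159163
```

View pics/end.png

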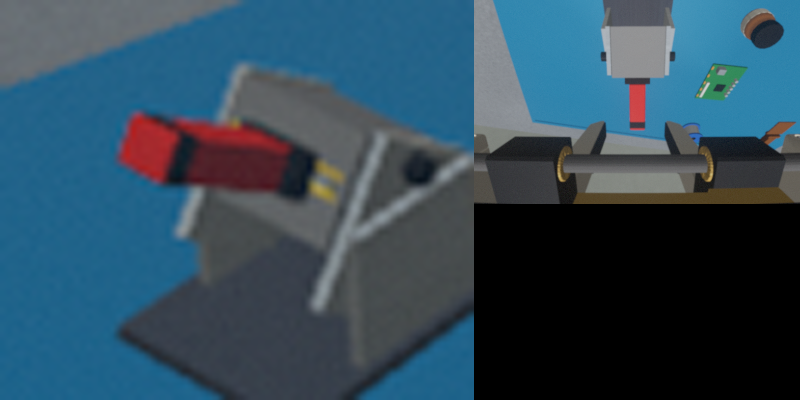

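The scraper sits fully in the slot with its collar at the face. Red begins 12.2 mm behind the face, which is exactly the collar's length. The gripper is clear, and the board, jar and spool are in view. Settling, then handing in.

Emit:
jog_arm([
  [0,0,0.05,0,0,0],
  [0,0,0.1,0,0,0],
  [0,0,0.1,0,0,0],
  [0,0,0.1,0,0,0],
  [0,0,0.1,0,0,0],
])

```text
time: 18.7
ee_pos: [0.499, -0.2132, 0.2054]
orientation: [-0.327, 2.521, 0.092]
ft_force: [0.8, 0.2, -0.5]
width: 0.0601
finger_force: 0.0
```

```bash
python3 -c "
from station import manip
print(manip.finish_job())"
```

```text
the job is handed in; nothing more can be done
None
```

The red-handled scraper is fully home in the slot with its collar against the holder's face. It is released with the gripper clear, and the job was handed in at about 19 s; the first grasp closed just above the handle and had to be redone about 23 mm lower.

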